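# Find the stamped parts crate and push it to dispatch

### The job

One of the two grey parts crates has a green and white ring stamped on its underside. Tip both crates over onto their sides to see which one, then push the stamped crate, and only that one, along the bench until the yellow dispatch line runs under its middle; leave both crates lying on their sides. Only push with the fingertips: do not lift a crate off the bench, and leave everything else where it stands.

Things in the scene. Friction and masses are not known exactly. Their poses are not given: they have to be found in the camera images.
- stamped_centre (a point): Centre of the crate with the stamp (green ring on a 60 mm white disc) underneath. Both crates look alike: empty open-topped grey box, 70 (x) by 110 (y) by 120 mm (z), solid 4 mm walls, 0.2 to 0.36 kg. z points out of the mouth (up at start), x away from the robot (yaw within 0.2 rad). Tipped towards the robot, it shows its underside to the camera across the bench.
- plain_centre (a point): Centre of the other crate, same size and axes, underside bare grey. Pushed near the top of a wide (110 mm) face, a crate tips over the opposite bottom edge and, past about 30 degrees, falls onto its side, then 70 mm high; pushed low it slides. The floor is 4 mm thick, recessed 2 mm in the underside.
- dispatch_line (a point): Middle of the dispatch line: straight yellow tape flat on the bench, 25 mm wide, 700 mm long, between the robot and the crates; the tape runs along its y axis, its x axis points across it, away from the robot.
- capacitor: Bystander: blue upright electrolytic capacitor can, 32 mm diameter, 60 mm tall, standing behind the crates; origin at the centre of its underside.
- solder: Bystander: aluminium solder spool standing upright, 60 mm diameter, 45 mm tall; origin at the centre of its underside.
- knob: Bystander: dark amplifier control knob, 38 mm diameter, 22 mm tall; origin at the centre of its underside.
- mug: Bystander: white mug, 76 mm rim, 90 mm tall; origin at the centre of its underside.
- jar: Bystander: amber screw jar, 60 mm diameter, 75 mm tall; origin at the centre of its underside.
- transformer: Bystander: mains transformer in a row with the crates, steel core with copper winding, 80 x 88 x 70 mm; origin at the centre of its underside.
- screwdriver: Bystander: screwdriver lying on the bench; origin at the middle of its handle-to-tip length, underneath.
Mind the look-alikes: they are no part of the job. What is shaped like the part that bears plain_centre but purple or red is not meant.

How it is judged:
On the way, in this order (a step that is already met when the one before it is completed fails the run):
1. one crate is tipped over onto its side (angle between any of stamped_centre, plain_centre's own z axis and vertical above 1.4 rad), for 0.2 s.
2. both crates are tipped over, before the stamped one is on the line (angle between each of stamped_centre, plain_centre's own z axis and vertical above 1.4 rad), for 0.2 s.
3. the stamped crate is pushed onto the dispatch line (x of stamped_centre in the frame of dispatch_line between -0.03 and 0.03 m), for 0.2 s.
At the end, for the whole second after the job is handed in: Both crates lie on their sides (within 0.12 rad) on the bench, at rest; the stamped crate's centre is within 30 mm of the dispatch line, measured across the line, and within its length; the other crate's centre is more than 45 mm from the line (all of step 3 and angle between stamped_centre's own z axis and vertical between 1.45 and 1.69 rad and angle between plain_centre's own z axis and vertical between 1.45 and 1.69 rad and y of stamped_centre in the frame of dispatch_line between -0.34 and 0.34 m and (x of plain_centre in the frame of dispatch_line above 0.045 m or x of plain_centre in the frame of dispatch_line below -0.045 m) and height (world z) of stamped_centre between 0.02 and 0.07 m and height (world z) of plain_centre between 0.02 and 0.07 m and linear speed of each of stamped, plain below 0.01 m/s); the robot touches nothing.
It fails at once if the stamped crate is lifted or carried (its lowest edge clearly off the bench) (height (world z) of stamped_centre above 0.105 m or (angle between stamped_centre's own z axis and vertical below 0.15 rad and height (world z) of stamped_centre above 0.085 m) or (angle between stamped_centre's own z axis and vertical between 1.45 and 1.69 rad and height (world z) of stamped_centre above 0.08 m)).
It fails at once if the other crate is lifted or carried (its lowest edge clearly off the bench) (height (world z) of plain_centre above 0.105 m or (angle between plain_centre's own z axis and vertical below 0.15 rad and height (world z) of plain_centre above 0.085 m) or (angle between plain_centre's own z axis and vertical between 1.45 and 1.69 rad and height (world z) of plain_centre above 0.08 m)).
It fails at once if a bystander is moved more than 30 mm (distance of any of capacitor, solder, knob, mug, jar, transformer, screwdriver from where it was at the start of the episode above 0.03 m).
It also fails if it takes over 54 s, if anything falls off the work surface, if the arm or the gripper's body presses on something with over 40 N, if the wrist force passes 120 N, or if a joint passes its speed limit or range.

### The arm

A 6-joint arm with a two-finger parallel gripper is mounted at the origin on the work surface. World frame = base frame: x ahead of the robot, y to its left, z up, the work surface at z = 0. Lengths are in m, angles in rad, forces in N, time in s.
With the tool pointing down it reaches from about 0.425 to 0.95 m from the base axis. Payload 3.5 kg.
Tool frame: the origin (TCP) lies on the mounting face of the last link; the fingertips stand 173 mm ahead of it and the grasp point (between the pads) lies 155 mm ahead of it; z points along the fingers, y is the line along which they close (so a half turn about z gives the same grasp; the last joint's range is limited). The gripper opens to 85 mm and grips with 20 to 120 N. Pads are 22 mm wide; open, the fingers measure 114 mm over their backs; the gripper's body (76 mm by 85 mm) begins 54 mm behind the grasp point. The pads swing forward as they close: fully open they stand 13 mm farther back than shut.
Start: joints at [1.081, 0.286, 1.577, -0, 1.279, -0.15], TCP at [0.225, 0.636, 0.405] pointing down, gripper open.
Joint ranges: [-2.77, 2.77], [-0.9, 2.22], [0.21, 2.48], [-1.53, 4.67], [0.24, 2.81], [-2.84, 2.84]. Speed limits (rad/s): [2.79, 2.79, 3.14, 3.14, 3.14, 3.14].

### API

Orientations are given as a rotation vector (axis times angle).
In Python, from station import r, cams, finish_job gives the robot as it stands.
- The arm moves only by the shell command python3 -m jog 'ROWS' [FORCE]. ROWS is a JSON object of lists of equal length, an entry for each row: "delta_rot": the turn, a rotation vector about the tool's x, y, z in rad, a list of three; "translation": the shift along the tool's x, y, z in cm, a list of three; "grip": the finger opening in cm, from 0 to 8.54. A call has 1 to 8 rows; each row is the pose to reach, as a shift and turn from the pose commanded when the call began, along the tool's axes at that moment; what a row does not reach only later rows make up. A row lasts 1/10 s, in which the tool goes at most 50 mm and 8.59 degrees, less where a joint would pass 70% of its speed; a pose out of reach is approached as far as the arm can. A call with a gripper value outside its range is refused whole. The fingers move at their own pace and stop on an object; FORCE is the grip in N (left out, the last holds). Time passes only in rows, so rows that repeat a pose let the fingers close. It gives the time, the measured TCP pose, the force, the opening and the grip force at its end, in the units of the state.
- r.state(): the state, without advancing time (a new reading comes with each control period).
- cams.grab_frame(name): name is "scene" or "side" or "wrist"; returns a dict with "frame" (384x512x3 uint8, red, green, blue), "range_z" (384x512 float32, m along the optical axis (not along the pixel's ray), 0 where there is no reading), "camera_matrix" (3x3 intrinsics, pixels), "k1" (the pictures are not rectified: a ray, as slopes to the right and down, at radius r is drawn at 1 + k1 r^2 times it, then the intrinsics apply), "R" (3x3) and "t" (3): a world point X has camera coordinates R X + t; the wrist camera has in their place "T_tool_cam" (4x4, takes a point from camera to tool coordinates, whose origin is the TCP and whose axes are the flange's). Camera axes: x right, y down, z forward; pixel columns grow to the right and rows downward; lengths in m; the calibration is good to about 2 mm. A picture is of the moment at which its call begins: read the wrist's pose just before it.
- finish_job(): hands the job in; it is judged then, once.
Trained networks look in the newest picture that a camera, given by its name, has taken for a name from the list of things; names that differ only in an ending like _2 or _b are one class to them, and where a whole thing is asked for, a point or a joint stands for the part that bears it (a point fixed in the world has none). Each returns a list of dicts, best first, with "conf" (0 to 1); they miss things now and then, are a little off and sometimes report something else, mostly with a low value. They report only what shows in the picture. A call takes as long as a camera call. They do not tell look-alikes from the thing itself.
- cams.outline_of(camera, target): "mask" (384x512 bool, what is visible of it) and "pixel" ([column, row] in pixels, amid what is visible of it).
The state is a dict: "time_s": time; "qpos": joint angles; "dq": joint speeds; "tau": joint torques, N m; "position": TCP position; "tool_rot": TCP orientation; "force": force on the tool from outside, world axes, zero at the start; "ft_torque": the same for the moment, N m; "grip_width": finger opening in m; "grasp_force": force on a finger pad.
Only numpy, scipy, OpenCV 4.12 (cv2) and the standard library are available. Lean on these libraries where they do the work, as an engineer would, in place of code of your own. Each camera call takes 0.05 s, during which the arm holds its last target. There are 200 camera calls.

## Working session

There is one attempt and no reset: what is moved stays moved. The work goes in short steps, Python scripts to look and compute and a shell command to move; the robot and the scene stay as the last step left them, time stands still between calls to the robot, and variables do not carry over. Pictures are saved under pics/ and viewed, at most 10 in all, crops included, and the job is handed in when it is done.

```bash
mkdir -p pics; ls; cat > h.py <<'E'
import numpy as np, cv2
from scipy.spatial.transform import Rotation as Ro
from station import r, cams, finish_job
def cloud(f):
    K=f["camera_matrix"];k1=f["k1"];h,w=f["range_z"].shape
    u,v=np.meshgrid(np.arange(w),np.arange(h))
    p=np.stack([u,v],-1).reshape(-1,1,2).astype(float)
    d=np.array([k1,0,0,0],float)
    n=cv2.undistortPoints(p,np.array(K,float),d).reshape(h,w,2)
    z=f["range_z"]; c=np.dstack([n[...,0]*z,n[...,1]*z,z])
    if "R" in f and f.get("R") is not None: return (c-np.array(f["t"]))@np.array(f["R"])
    T=np.array(f["T_tool_cam"]); s=f["s"]
    c=c@T[:3,:3].T+T[:3,3]
    return c@Ro.from_rotvec(s["tool_rot"]).as_matrix().T+np.array(s["position"])
def grab(n):
    s=r.state(); f=cams.grab_frame(n); f=dict(f); f["s"]=s; return f
E
python3 - <<'E'
from h import *
a=grab("scene");b=grab("side")
im=np.hstack([a["frame"],b["frame"]])[...,::-1]
cv2.imwrite("pics/a.png",cv2.resize(a["frame"][...,::-1],(800,600)));cv2.imwrite("pics/b.png",cv2.resize(b["frame"][...,::-1],(800,600)))
s=r.state();print(s["position"],s["tool_rot"],s["time_s"])
print(Ro.from_rotvec(s["tool_rot"]).as_matrix().round(3))
for n,f in(("scene",a),("side",b)):
    c=cloud(f); print(n,"cam at",-np.array(f["R"]).T@np.array(f["t"]))
    for t in ["stamped_centre","plain_centre","dispatch_line","capacitor","solder","knob","mug","jar","transformer","screwdriver"]:
        for o in cams.outline_of(n,t)[:4]:
            p=c[o["mask"]&(f["range_z"]>0)]
            if len(p): print(t,round(o["conf"],2),np.round(o["pixel"]),np.percentile(p,[2,50,98],axis=0).round(3).tolist())
E
```

```text
pics
[0.22485245 0.63621986 0.40347389] [-0.53104964 -3.09571251  0.00312532] 0.1
[[-0.943  0.333 -0.001]
 [ 0.333  0.943 -0.002]
 [ 0.    -0.002 -1.   ]]
scene cam at [0.9763832  0.77872858 1.02873914]
stamped_centre 0.81 [187. 178.] [[0.594, -0.264, 0.007], [0.633, -0.167, 0.074], [0.672, -0.15, 0.12]]
plain_centre 0.8 [347. 206.] [[0.216, 0.159, 0.004], [0.285, 0.211, 0.074], [0.333, 0.254, 0.121]]
plain_centre 0.66 [406. 239.] [[0.143, 0.333, 0.004], [0.207, 0.375, 0.075], [0.258, 0.413, 0.121]]
plain_centre 0.58 [254. 255.] [[0.577, 0.112, -0.001], [0.616, 0.198, 0.07], [0.656, 0.255, 0.121]]
plain_centre 0.29 [207. 128.] [[0.391, -0.515, 0.002], [0.431, -0.484, 0.02], [0.466, -0.448, 0.027]]
dispatch_line 0.96 [292. 215.] [[0.381, -0.312, -0.004], [0.4, 0.093, 0.0], [0.42, 0.351, 0.005]]
capacitor 0.7 [191. 265.] [[0.758, 0.083, -0.001], [0.774, 0.116, 0.045], [0.787, 0.122, 0.062]]
solder 0.58 [161. 217.] [[0.741, -0.139, 0.0], [0.771, -0.098, 0.04], [0.797, -0.081, 0.048]]
knob 0.45 [166. 153.] [[0.622, -0.409, 0.002], [0.637, -0.392, 0.017], [0.65, -0.383, 0.024]]
jar 0.9 [3
[... 1193 characters left out ...]
19], [0.656, -0.389, 0.024]]
solder 0.46 [326. 236.] [[0.596, -0.268, 0.003], [0.637, -0.221, 0.073], [0.675, -0.155, 0.12]]
knob 0.68 [360. 316.] [[0.625, -0.419, 0.002], [0.638, -0.407, 0.019], [0.655, -0.39, 0.024]]
mug 0.86 [179. 109.] [[0.335, 0.404, 0.0], [0.37, 0.419, 0.057], [0.406, 0.483, 0.09]]
jar 0.91 [245. 115.] [[0.552, 0.337, 0.005], [0.576, 0.349, 0.049], [0.605, 0.39, 0.077]]
transformer 0.98 [309. 190.] [[0.614, -0.053, -0.0], [0.648, -0.029, 0.058], [0.699, 0.025, 0.072]]
screwdriver 0.62 [280. 369.] [[0.339, -0.522, -0.001], [0.424, -0.483, 0.021], [0.472, -0.393, 0.027]]
screwdriver 0.57 [362. 209.] [[0.742, -0.143, 0.003], [0.765, -0.126, 0.039], [0.796, -0.091, 0.047]]
```

View pics/a.png

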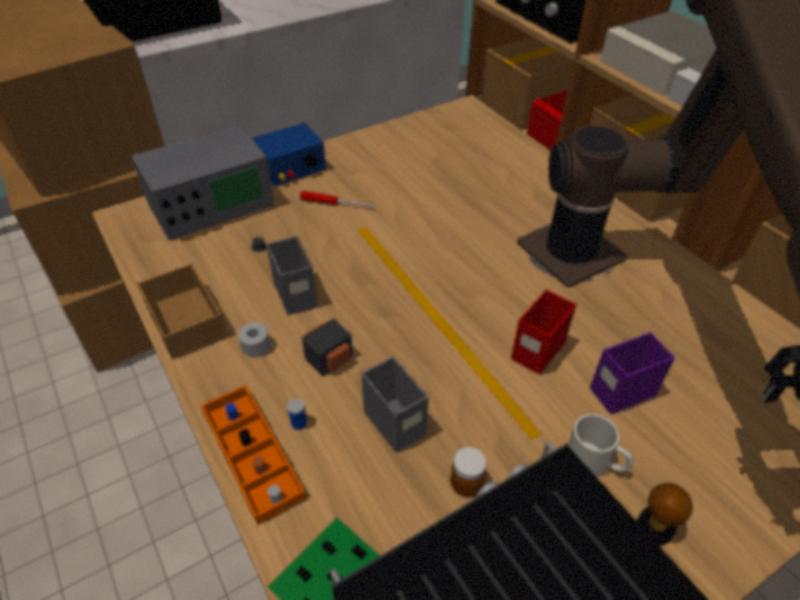

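View pics/b.png

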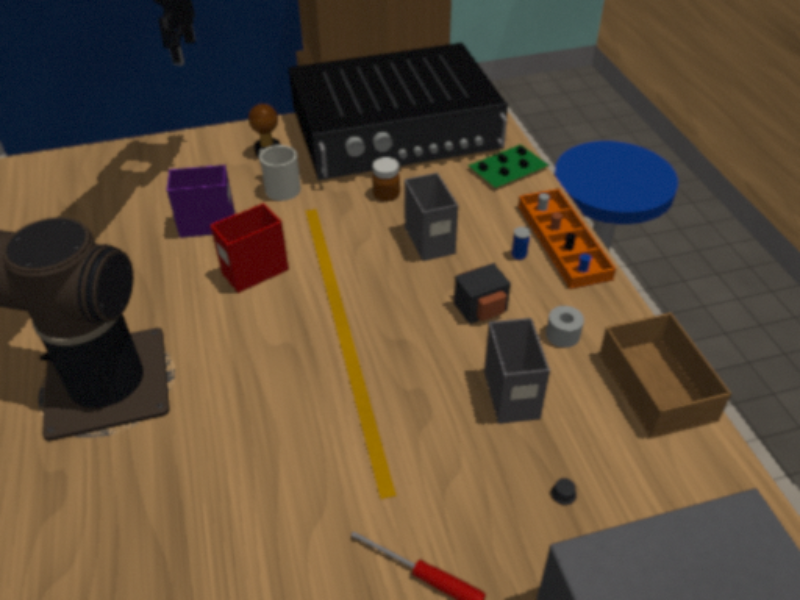

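Candidates (512-px scale): the grey crates are at scene (254,255) and (187,178), side (276,138) and (330,236). The look-alikes are red at scene (347,206) and purple at (406,239). I choose the two grey ones beyond the tape. Next: exact poses and a close crop to confirm.

```bash
cat >> h.py <<'E'
def rect(pts):
    (cx,cy),(w,h),a=cv2.minAreaRect((pts[:,:2]*1000).astype(np.float32))
    if w>h: w,h,a=h,w,a+90      # a = direction of w (short=x)
    a=(a+90)%180-90
    return cx/1000,cy/1000,w/1000,h/1000,np.deg2rad(a)
def plan(p,yaw=None,s=None):
    s=s or r.state(); M=Ro.from_rotvec(s["tool_rot"]).as_matrix()
    out=(M.T@(np.array(p)-s["position"])*100).round(2)
    rot=None
    if yaw is not None:
        y=np.array([-np.sin(yaw),np.cos(yaw),0]); z=np.array([0,0,-1.])
        rot=(Ro.from_matrix(M).inv()*Ro.from_matrix(np.c_[np.cross(y,z),y,z])).as_rotvec().round(3)
    print("trans cm",out,"rot",rot)
E
python3 - <<'E'
from h import *
a=grab("scene");b=grab("side")
C=np.vstack([cloud(f)[f["range_z"]>0] for f in (a,b)])
for n,cx,cy in(("A",.633,-.21),("B",.617,.197)):
    m=(abs(C[:,0]-cx)<.08)&(abs(C[:,1]-cy)<.09)&(C[:,2]>.105)&(C[:,2]<.135)
    print(n,m.sum(),np.round(rect(C[m]),3), np.percentile(C[m][:,2],98))
L=[]
for f,n in((a,"scene"),(b,"side")):
    o=cams.outline_of(n,"dispatch_line")[0]; c=cloud(f)[o["mask"]&(f["range_z"]>0)]; L.append(c)
L=np.vstack(L); L=L[abs(L[:,2])<.01]; p=np.polyfit(L[:,1],L[:,0],1);print("line x=%.3f*y+%.3f"%tuple(p),L[:,1].min(),L[:,1].max())
m=(C[:,2]>.04)&(C[:,2]<.4)&(C[:,1]>.4)&(C[:,0]>.45); print("amp",np.percentile(C[m],[1,50,99],axis=0).round(3))
cv2.imwrite("pics/c.png",cv2.resize(a["frame"][130:300,140:300,::-1],None,fx=3.5,fy=3.5))
plan([.735,.2,.30],0.0)
E
```

```text
A 739 [ 0.634 -0.209  0.076  0.118 -0.142] 0.12212075413054797
B 733 [0.622 0.198 0.077 0.123 0.063] 0.12185227191314876
line x=0.025*y+0.402 -0.3380225405653648 0.36462857725036324
amp [[0.453 0.429 0.044]
 [0.62  0.54  0.121]
 [0.875 1.121 0.126]]
trans cm [-62.63 -24.15  10.47] rot [ 0.    0.   -0.34]
```

View pics/c.png

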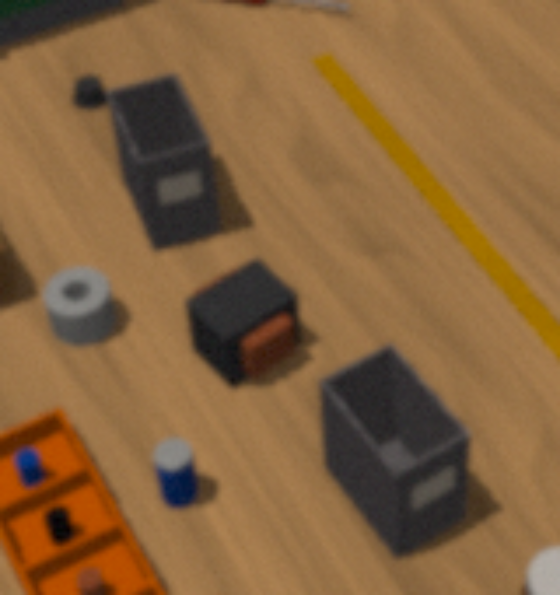

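The crop confirms two identical grey open crates, at crop pixels (165,160) and (395,450), with the transformer between them. I'll go behind crate B first.

```bash
python3 -m jog '{"translation":[[-8,-3,0],[-16,-6,0],[-24,-9,0],[-32,-12,0],[-38,-14.5,0],[-44,-16.5,0],[-44,-16.5,0],[-44,-16.5,0]],"delta_rot":[[0,0,-0.1],[0,0,-0.2],[0,0,-0.3],[0,0,-0.4],[0,0,-0.4],[0,0,-0.4],[0,0,-0.4],[0,0,-0.4]],"grip":[5,5,5,5,5,5,5,5]}'; python3 - <<'E'
from h import *
plan([.735,.205,.271],.063)
E
```

```text
time_s: 2.1
position: [0.5324, 0.3775, 0.405]
tool_rot: [-0.094, 3.14, 0.001]
force: [1.0, 1.1, -0.2]
grip_width: 0.0498
grasp_force: 0.0
trans cm [-19.18 -18.44  13.4 ] rot [ 0.     0.    -0.003]
```

```bash
python3 -m jog '{"translation":[[-4,-2.5,0],[-8,-5,0],[-12,-8,0],[-16,-12,0],[-19.2,-16,0],[-19.2,-18.4,3],[-19.2,-18.4,8],[-19.2,-18.4,8]],"delta_rot":[[0,0,0],[0,0,0],[0,0,0],[0,0,0],[0,0,0],[0,0,0],[0,0,0],[0,0,0]],"grip":[5,5,5,5,5,5,5,5]}'; python3 -m jog '{"translation":[[0,0,4],[0,0,5.4],[0,0,5.4]],"delta_rot":[[0,0,0],[0,0,0],[0,0,0]],"grip":[5,5,5]}'; python3 - <<'E'
from h import *
plan([.6,.197,.271],.063)
f=grab("side"); cv2.imwrite("pics/d.png",cv2.resize(f["frame"][60:200,200:400,::-1],None,fx=3,fy=3))
E
```

```text
time_s: 2.9
position: [0.7322, 0.205, 0.3145]
tool_rot: [0.091, -3.123, 0.003]
force: [-0.4, 0.0, -2.0]
grip_width: 0.0501
grasp_force: 0.0
time_s: 3.2
position: [0.7328, 0.2077, 0.2682]
tool_rot: [0.096, -3.134, 0.001]
force: [-0.2, 0.3, -0.9]
grip_width: 0.0501
grasp_force: 0.0
trans cm [13.32 -0.25 -0.2 ] rot [-0.    -0.006 -0.002]
```

View pics/d.png

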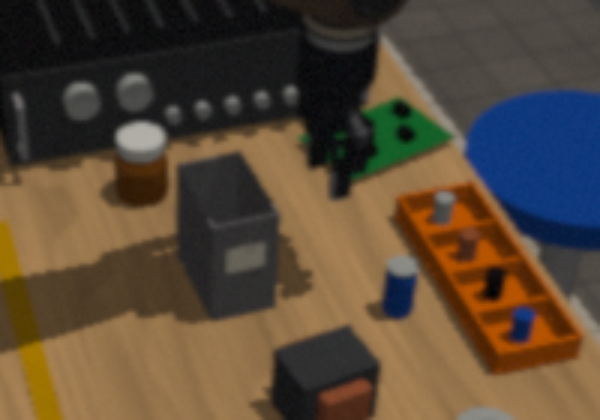

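Fingers (crop 335,165) stand behind the crate (crop 228,235), clear of everything. Pushing near the top.

```bash
python3 -m jog '{"translation":[[3,-0.2,0],[5.5,-0.2,0],[6.5,-0.2,0],[7.5,-0.2,0],[8.5,-0.2,0],[9.5,-0.2,0],[10.5,-0.2,0],[11.5,-0.2,0]],"delta_rot":[[0,0,0],[0,0,0],[0,0,0],[0,0,0],[0,0,0],[0,0,0],[0,0,0],[0,0,0]],"grip":[5,5,5,5,5,5,5,5]}'; python3 - <<'E'
from h import *
f=grab("side"); c=cloud(f); cv2.imwrite("pics/e.png",cv2.resize(f["frame"][60:200,150:350,::-1],None,fx=3,fy=3))
E
```

```text
time_s: 4.05
position: [0.6184, 0.1979, 0.2705]
tool_rot: [0.095, -3.139, 0.0]
force: [-0.4, 0.1, 0.4]
grip_width: 0.0499
grasp_force: 0.1
```

View pics/e.png

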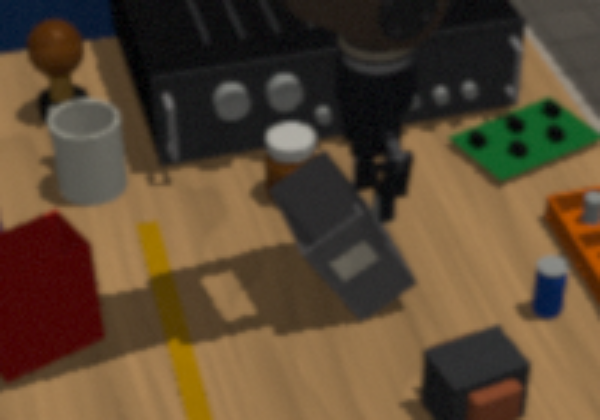

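The crate is tilting about its near edge (crop 340,240). I'll push a bit more, then let it fall.

```bash
python3 -m jog '{"translation":[[1,0,0],[2,0,0],[3,0,0],[3,0,0],[3,0,0],[1,0,-3],[-1,0,-8],[-1,0,-8]],"delta_rot":[[0,0,0],[0,0,0],[0,0,0],[0,0,0],[0,0,0],[0,0,0],[0,0,0],[0,0,0]],"grip":[5,5,5,5,5,5,5,5]}'; python3 - <<'E'
from h import *
f=grab("scene"); g=grab("side")
C=np.vstack([cloud(x)[x["range_z"]>0] for x in (f,g)])
m=(abs(C[:,0]-.53)<.16)&(abs(C[:,1]-.2)<.1)&(C[:,2]>.015)&(C[:,2]<.15)
print(np.percentile(C[m],[1,50,99],axis=0).round(3))
t=m&(C[:,2]>.055);print(np.round(rect(C[t]),3))
cv2.imwrite("pics/f.png",cv2.resize(f["frame"][130:300,140:340,::-1],None,fx=3.5,fy=3.5))
plan([.76,-.227,.36],-.142)
E
```

```text
time_s: 4.9
position: [0.6326, 0.1987, 0.3592]
tool_rot: [-0.093, 3.125, 0.003]
force: [1.7, 0.9, 1.7]
grip_width: 0.0502
grasp_force: 0.0
[[0.464 0.134 0.017]
 [0.528 0.191 0.068]
 [0.586 0.251 0.073]]
[ 0.524  0.191  0.117  0.127 -1.533]
trans cm [-10.39 -43.26  -0.6 ] rot [0.001 0.006 0.202]
```

View pics/f.png

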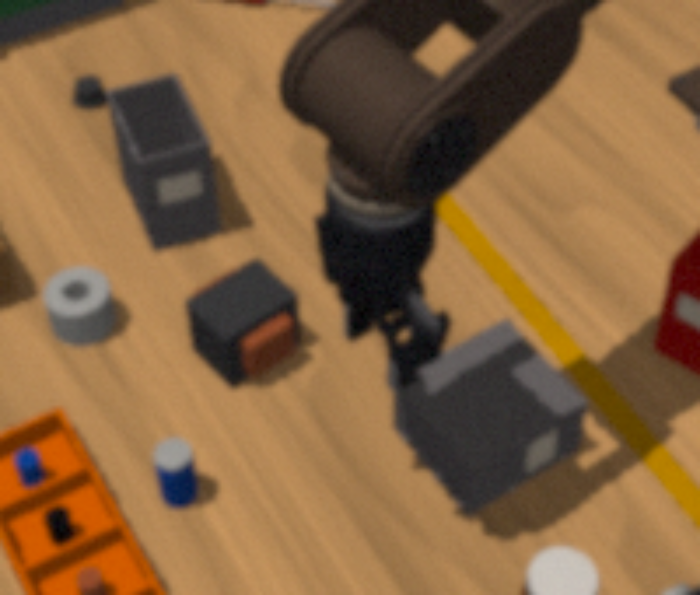

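B is down; its visible underside (crop 440,455) is bare grey. Now to crate A.

```bash
python3 -m jog '{"translation":[[-2,-4,0],[-4,-8,0],[-6,-12.5,0],[-8,-17,0],[-9,-21.5,0],[-9,-26,0],[-9,-31,0],[-9,-36,0]],"delta_rot":[[0,0,0],[0,0,0.05],[0,0,0.1],[0,0,0.15],[0,0,0.2],[0,0,0.2],[0,0,0.2],[0,0,0.2]],"grip":[5,5,5,5,5,5,5,5]}';python3 - <<'E'
from h import *
plan([.743,-.225,.270],-.142)
E
```

```text
time_s: 5.8
position: [0.7401, -0.1568, 0.3479]
tool_rot: [-0.219, -3.13, -0.002]
force: [0.9, -0.3, 0.3]
grip_width: 0.0498
grasp_force: 0.0
trans cm [-1.27 -6.72  7.78] rot [ 0.001 -0.004  0.003]
```

```bash
python3 -m jog '{"translation":[[-1.2,-4,0],[-1.2,-6,0],[-1.2,-6,3],[-1.2,-6,7.5],[-1.2,-6,7.5]],"delta_rot":[[0,0,0],[0,0,0],[0,0,0],[0,0,0],[0,0,0]],"grip":[5,5,5,5,5]}';python3 - <<'E'
from h import *
plan([.634,-.209,.270],-.142)
f=grab("scene"); g=grab("side")
C=np.vstack([cloud(x)[x["range_z"]>0] for x in (f,g)])
m=(abs(C[:,0]-.53)<.16)&(abs(C[:,1]-.2)<.1)&(C[:,2]>.015)&(C[:,2]<.15)
print("B",np.percentile(C[m],[1,50,99],axis=0).round(3),np.round(rect(C[m&(C[:,2]>.055)]),3))
E
```

```text
time_s: 6.3
position: [0.7412, -0.2148, 0.2648]
tool_rot: [-0.218, -3.117, -0.01]
force: [-1.1, 0.1, -1.8]
grip_width: 0.0501
grasp_force: 0.0
trans cm [10.7  -0.91 -0.34] rot [ 0.005 -0.018  0.002]
B [[0.464 0.134 0.016]
 [0.529 0.19  0.068]
 [0.586 0.251 0.074]] [ 0.525  0.193  0.123  0.126 -1.517]
```

```bash
python3 -m jog '{"translation":[[2,-0.8,-0.4],[4.5,-0.8,-0.4],[5.7,-0.8,-0.4],[6.7,-0.8,-0.4],[7.7,-0.8,-0.4],[8.7,-0.8,-0.4],[9.7,-0.8,-0.4],[10.7,-0.8,-0.4]],"delta_rot":[[0,0,0],[0,0,0],[0,0,0],[0,0,0],[0,0,0],[0,0,0],[0,0,0],[0,0,0]],"grip":[5,5,5,5,5,5,5,5]}'; python3 -m jog '{"translation":[[1,0,0],[2,0,0],[3,0,0],[3,0,0],[3,0,0],[1,0,-3],[-3,0,-7],[-8,0,-7]],"delta_rot":[[0,0,0],[0,0,0],[0,0,0],[0,0,0],[0,0,0],[0,0,0],[0,0,0],[0,0,0]],"grip":[5,5,5,5,5,5,5,5]}'; python3 - <<'E'
from h import *
f=grab("scene"); g=grab("side")
C=np.vstack([cloud(x)[x["range_z"]>0] for x in (f,g)])
m=(abs(C[:,0]-.53)<.14)&(abs(C[:,1]+.21)<.12)&(C[:,2]>.015)&(C[:,2]<.15)
print("A",np.percentile(C[m],[1,50,99],axis=0).round(3),np.round(rect(C[m&(C[:,2]>.055)&(C[:,2]<.09)]),3))
cv2.imwrite("pics/g.png",cv2.resize(f["frame"][110:280,130:330,::-1],None,fx=3.5,fy=3.5))
E
```

```text
time_s: 7.2
position: [0.6364, -0.2093, 0.2798]
tool_rot: [-0.219, -3.134, 0.0]
force: [0.9, 0.2, 0.1]
grip_width: 0.0499
grasp_force: 0.2
time_s: 8.0
position: [0.7132, -0.2205, 0.3566]
tool_rot: [0.22, 3.125, -0.006]
force: [1.4, -1.2, 1.0]
grip_width: 0.0498
grasp_force: 0.0
A [[ 0.478 -0.258  0.017]
 [ 0.54  -0.203  0.068]
 [ 0.601 -0.134  0.074]] [ 0.538 -0.194  0.122  0.127  1.428]
```

View pics/g.png

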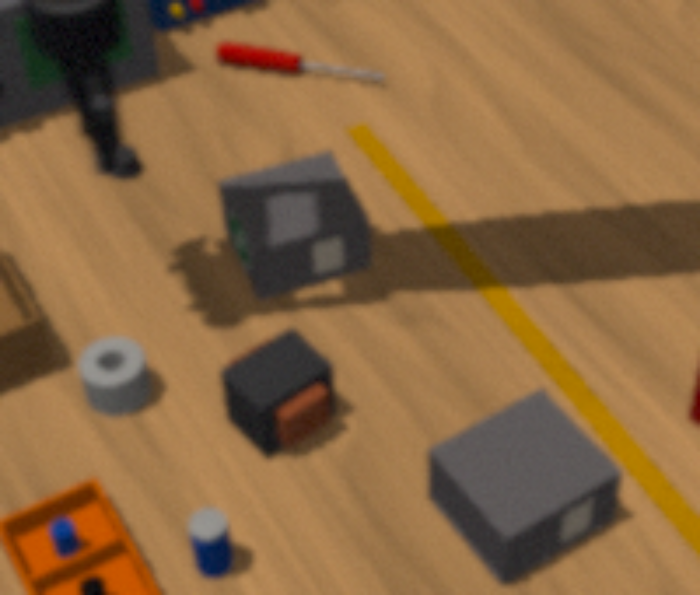

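A carries the green/white stamp (crop 240,240); B's underside (crop 480,500) is bare. I'll lower behind A and push it along its own axis.

```bash
python3 - <<'E'
from h import *
plan([.675,-.215,.197],-.142)
E
```

```text
trans cm [ 4.22  0.02 15.26] rot [-0.001  0.005  0.003]
```

```bash
python3 -m jog '{"translation":[[3.5,0,0],[3.5,0,4],[3.5,0,9],[3.5,0,13],[3.5,0,15.2],[3.5,0,15.2],[3.5,0,15.2]],"delta_rot":[[0,0,0],[0,0,0],[0,0,0],[0,0,0],[0,0,0],[0,0,0],[0,0,0]],"grip":[5,5,5,5,5,5,5]}'; python3 - <<'E'
from h import *
plan([.467,-.19,.195],-.142)
f=grab("scene"); g=grab("side")
C=np.vstack([cloud(x)[x["range_z"]>0] for x in (f,g)])
m=(abs(C[:,0]-.53)<.1)&(abs(C[:,1]+.2)<.1)&(C[:,2]>.055)&(C[:,2]<.09)
print("A",np.percentile(C[m],[1,50,99],axis=0).round(3),np.round(rect(C[m]),3))
E
```

```text
time_s: 8.8
position: [0.677, -0.2151, 0.1974]
tool_rot: [-0.219, -3.134, -0.0]
force: [0.4, 0.3, 0.8]
grip_width: 0.0502
grasp_force: 0.0
trans cm [21.14 -0.44  0.25] rot [ 0.    -0.     0.002]
A [[ 0.478 -0.256  0.057]
 [ 0.54  -0.198  0.069]
 [ 0.601 -0.135  0.073]] [ 0.539 -0.194  0.118  0.127  1.429]
```

```bash
python3 -m jog '{"translation":[[2.5,-0.2,0.1],[4.5,-0.2,0.1],[6,-0.2,0.1],[7.5,-0.2,0.1],[9,-0.2,0.1],[10.5,-0.2,0.1],[12,-0.2,0.1],[13.5,-0.2,0.1]],"delta_rot":[[0,0,0],[0,0,0],[0,0,0],[0,0,0],[0,0,0],[0,0,0],[0,0,0],[0,0,0]],"grip":[5,5,5,5,5,5,5,5]}'; python3 - <<'E'
from h import *
f=grab("scene"); g=grab("side")
plan([.467,-.19,.195],-.142)
C=np.vstack([cloud(x)[x["range_z"]>0] for x in (f,g)])
m=(abs(C[:,0]-.46)<.14)&(abs(C[:,1]+.2)<.1)&(C[:,2]>.055)&(C[:,2]<.08)
print("A",np.percentile(C[m],[1,50,99],axis=0).round(3),np.round(rect(C[m]),3))
E
```

```text
time_s: 9.7
position: [0.5437, -0.1988, 0.1995]
tool_rot: [0.219, 3.128, -0.004]
force: [1.5, -0.0, -0.1]
grip_width: 0.05
grasp_force: 0.0
trans cm [ 7.61 -0.23  0.33] rot [-0.001  0.003  0.002]
A [[ 0.409 -0.247  0.056]
 [ 0.47  -0.189  0.069]
 [ 0.541 -0.126  0.075]] [ 0.483 -0.187  0.12   0.15   1.408]
```

```bash
python3 -m jog '{"translation":[[1.5,0,0.3],[3,0,0.3],[4.5,0,0.3],[6,0,0.3],[7,0,0.3],[7.4,0,0.3],[7.4,0,0.3],[7.4,0,0.3]],"delta_rot":[[0,0,0],[0,0,0],[0,0,0],[0,0,0],[0,0,0],[0,0,0],[0,0,0],[0,0,0]],"grip":[5,5,5,5,5,5,5,5]}'; python3 -m jog '{"translation":[[-2,0,0],[-5,0,0],[-7,0,-2],[-7,0,-6],[-7,0,-11],[-7,0,-15],[-7,0,-15]],"delta_rot":[[0,0,0],[0,0,0],[0,0,0],[0,0,0],[0,0,0],[0,0,0],[0,0,0]],"grip":[5,5,5,5,5,5,5]}'; python3 - <<'E'
from h import *
f=grab("scene"); g=grab("side")
C=np.vstack([cloud(x)[x["range_z"]>0] for x in (f,g)])
for n,x,y in (("A",.4,-.18),("B",.525,.193)):
    m=(abs(C[:,0]-x)<.12)&(abs(C[:,1]-y)<.1)&(C[:,2]>.055)&(C[:,2]<.08)
    print(n,np.percentile(C[m],[1,50,99],axis=0).round(3),np.round(rect(C[m]),3))
cv2.imwrite("pics/h.png",cv2.resize(f["frame"][...,::-1],(800,600)))
E
```

```text
time_s: 10.6
position: [0.4726, -0.1897, 0.198]
tool_rot: [0.219, 3.125, -0.008]
force: [1.3, -0.9, 8.9]
grip_width: 0.0504
grasp_force: 0.0
time_s: 11.3
position: [0.5416, -0.1987, 0.3536]
tool_rot: [0.218, 3.117, -0.013]
force: [0.6, 0.2, 1.0]
grip_width: 0.05
grasp_force: 0.0
A [[ 0.339 -0.238  0.056]
 [ 0.402 -0.181  0.069]
 [ 0.463 -0.118  0.073]] [ 0.4   -0.177  0.116  0.127  1.434]
B [[0.464 0.135 0.056]
 [0.524 0.189 0.069]
 [0.584 0.25  0.074]] [ 0.525  0.192  0.117  0.126 -1.528]
```

View pics/h.png

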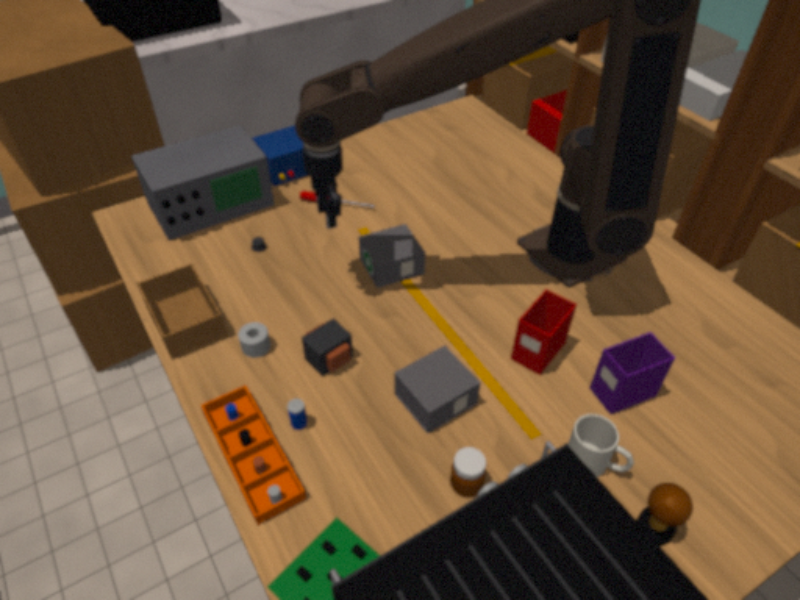

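The stamped crate (390,255) lies over the line with its centre at x≈0.400 m, against about 0.398 m for the line there. The plain crate (437,388) is well clear, and the bystanders are where they were. Handing in.

```bash
python3 -c "
from station import finish_job
print(finish_job())"
```

```text
the job is handed in; nothing more can be done
None
```

I tipped both crates onto their sides, pushed the stamped one (the right-hand crate as seen from the robot) to within about 3 mm of the dispatch line by camera, left the plain one about 120 mm away, and handed the job in; no verdict came back.

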